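# Poke a stuck drill bushing out over the knock-out pin

### The arm

A 6-joint arm with a two-finger parallel gripper is mounted at the origin on a cart in front of the work surface, level with it; the furniture and walls round the work are solid. World frame = base frame: x ahead of the robot, y to its left, z up, the work surface at z = 0. Lengths are in m, angles in rad, forces in N, time in s.
With the tool pointing down it reaches from about 0.375 to 0.9 m from the base axis. Payload 3.1 kg.
Tool frame: the origin (TCP) lies on the centre line of the jaws, within the pads' length; the fingertips stand arm.tip_extent ahead of it and the grasp point (between the pads) lies 6 mm ahead of it (arm.tip_extent is the distance from the TCP to the fingertips, in m); z points along the fingers, y is the line along which they close (so a half turn about z gives the same grasp; the last joint's range is limited). The gripper opens to 85 mm and grips with 20 to 120 N. Pads are 22 mm wide; open, the fingers measure 114 mm over their backs; the gripper's body (76 mm by 85 mm) begins 54 mm behind the grasp point. The pads swing forward as they close: fully open they stand 13 mm farther back than shut.
Start: joints at [1.097, 0.527, 1.433, -0, 1.181, -0.178], TCP at [0.182, 0.598, 0.256] pointing down, gripper open.
Joint ranges: [-3.08, 3.08], [-0.75, 2.2], [0.22, 2.44], [-1.43, 4.57], [0, 2.65], [-2.85, 2.85]. Speed limits (rad/s): [2.79, 2.79, 3.14, 3.14, 3.14, 3.14].

### API

Orientations are given as a unit quaternion [w, x, y, z].
In Python, from bench import sensors, vision, job, arm gives the robot as it stands.
- The arm moves only by the tool send_rows, never from a script. Its argument "deltas" is a list of rows, each an object of numbers: "jaw": the closure, from -1 (fully open) to 1 (shut); "tx", "ty", "tz": the shift along the tool's x, y, z in units of 0.6 m (1.0 is 0.6 m); "yaw": the turn about the tool's z in units of 360 degrees (1.0 is 360 degrees). In form: [{"jaw": .., "tx": .., "ty": .., "tz": .., "yaw": ..}, ...]. A call has 1 to 5 rows; each row shifts and turns the commanded pose from where the row before left it, along the tool's axes as they then stand; what a row does not reach is not made up. A row lasts 1/8 s, in which the tool goes at most 62.5 mm and 10.7 degrees, less where a joint would pass 70% of its speed; a pose out of reach is approached as far as the arm can. A call with a number of a shift or a turn outside -1 to 1 is refused whole. A call with a gripper value outside its range is refused whole. The fingers move at their own pace and stop on an object; "squeeze" is the grip in N (left out, the last holds). Time passes only in rows, so rows that do not move let the fingers close. It gives the time, the measured TCP pose, the force, the opening and the grip force at its end, in the units of the state.
- sensors.sense(): the state, without advancing time (a new reading comes with each control period).
- vision.get_image(name): name is "scene" or "top" or "wrist"; returns the picture (384x512x3 uint8, red, green, blue); there is no depth.
- vision.camera_info(name): a dict with "fov_y" (degrees; the focal length in pixels is half the picture's height over the tangent of half this angle, whatever the lens; pixels are square), "cx", "cy" (the principal point, pixels), "k1" (the pictures are not rectified: a ray, as slopes to the right and down, at radius r is drawn at 1 + k1 r^2 times it, then the intrinsics apply), "R" (3x3) and "t" (3): a world point X has camera coordinates R X + t. Camera axes: x right, y down, z forward; pixel columns grow to the right and rows downward; lengths in m; the calibration is good to about 2 mm. A picture is of the moment at which its call begins: read the wrist's pose just before it. camera_info takes no time and is no camera call; for the wrist camera it gives the pose at the moment of the call.
- job.finish_job(): hands the job in; it is judged then, once.
The state is a dict: "t": time; "joint_pos": joint angles; "qvel": joint speeds; "tau": joint torques, N m; "tcp_pos": TCP position; "tool_rot": TCP orientation; "contact_force": force on the tool from outside, world axes, zero at the start; "wrist_torque": the same for the moment, N m; "opening": finger opening in m; "gripper_force": force on a finger pad.
Only numpy, scipy, OpenCV 4.12 (cv2) and the standard library are available. Lean on these libraries where they do the work, as an engineer would, in place of code of your own. Each camera call takes 0.05 s, during which the arm holds its last target. There are 200 camera calls.

### The job

The brass bushing is stuck flush in the wooden jig block. Pick up the block and feel for the pin of the knock-out stand with the access hole in its underside, then press the block gently down over the pin until it sits fully home on the stand and the bushing is poked up out of its recess. Leave the block there, pull the bushing out and stand it upright in the wooden tray, without forcing anything or disturbing the other things on the table.

Things in the scene. Friction and masses are not known exactly. Their poses are not given: they have to be found in the camera images.
- block: plain light-wood jig block, 66 (its x) x 50 (its y) x 46 high, loose, 0.15 to 0.31 kg; origin at the centre of its underside, z up; grasp it across its 50 width, near the top. On its axis: a round recess from the top, 29.5 wide and 28 deep, holding the bushing, and an access hole up into it from below
- access_hole (a point): mouth of the block's access hole, at the centre of its underside: 16 wide, with a 1.5 countersink, through the 18 thick floor up to the recess
- recess (a point): centre of the recess at the block's top face, 46 above its underside. Three spring balls in the recess wall, 12 above its floor, clamp the bushing: pushing it up takes about 4 to 15 N; once risen more than about 12 it is free to lift out, and the balls keep it from falling back
- bushing: brass drill bushing, upright tube 28 outside, 8 bore, 28 high; 0.11 kg; origin at the centre of its underside, z up. At the start it sits in the block, its top flush with the block's top, so that it cannot be gripped
- stand: round dark steel knock-out stand, 110 across, 12 high, fixed; origin at the centre of its underside, z up. Upright on it a steel pin, 11 in diameter with a hemispherical nose, nose top 48 above the origin. The pin's axis is 9 off the stand's axis, in a direction that differs every time, is not measured and has nothing to do with the stand's yaw: find it by feel
- stand_top (a point): centre of the stand's flat top face, 12 above its underside; the pin stands 36 above this face. With the block home (its underside flat on this face) the pin holds the bushing about 18 proud of the block. Press with less than 35 N
- tray: shallow open wooden tray, 110 (its x) x 90 (its y) x 14 high, walls and floor 6 thick, fixed; origin at the centre of its underside, z up
- mug: dotted white mug, 92 x 127 x 93; bystander, loose, origin at the centre of its underside; leave alone
- scissors: scissors with red handles, 87 x 199 x 9; bystander, loose, origin at the centre of its underside; leave alone
- sanding_block_1: cork-and-wood sanding block, 39 x 65 x 28; bystander, loose, origin at the centre of its underside; leave alone
- pen: white pen, 11 x 145 x 9; bystander, loose, origin at the centre of its underside; leave alone
- spatula_1: small flat wooden spatula, 120 x 26 x 6; bystander, loose, origin at the centre of its underside; leave alone
- turned_jar_1: turned wooden jar with knob lid, 47 x 47 x 73; bystander, loose, origin at the centre of its underside; leave alone
- round_tower_1: round wooden toy tower, 50 x 50 x 106; bystander, loose, origin at the centre of its underside; leave alone
- tape_roll: roll of tape, 104 x 102 x 25; bystander, loose, origin at the centre of its underside; leave alone
Not all that is in view belongs to the job. What is shaped like the block but blue or green is not meant.

How it is judged:
By the outcome, as a careful person would: the job done as asked, in the order asked, and still so for the second after the job is handed in, with the robot touching nothing.
It also fails if it takes over 72 s, if anything falls off the work surface, if the arm or the gripper's body presses on something with over 40 N, if the wrist force passes 120 N, or if a joint passes its speed limit or range.

## Working session

There is one attempt and no reset: what is moved stays moved. The work goes in short steps, Python scripts to look and compute and a tool call to move; the robot and the scene stay as the last step left them, time stands still between calls to the robot, and variables do not carry over. Pictures are saved under pics/ and viewed, at most 10 in all, crops included, and the job is handed in when it is done.

Besides the shell and the picture viewer there is one more tool, called after "Request:" by a JSON object that holds its "op" and its "data". send_rows: Moves the arm, as the interface text tells. Its arguments: {"type":"object","properties":{"deltas":{"type":"array"},"squeeze":{"type":"number"}},"required":["deltas"]}

```bash
mkdir -p pics; ls
cat > h.py <<'E'
import numpy as np, cv2
from bench import sensors, vision, job, arm
def K(ci): 
    f=192/np.tan(np.radians(ci["fov_y"])/2); return f
def ray(name,u,v,z,ci=None):
    ci=ci or vision.camera_info(name); f=K(ci)
    d=np.array([(u-ci["cx"])/f,(v-ci["cy"])/f]); s=d.copy()
    for _ in range(30): s=d/(1+ci["k1"]*(s@s))
    R=np.array(ci["R"]);t=np.array(ci["t"])
    c=-R.T@t; w=R.T@np.array([s[0],s[1],1]); return c+w*(z-c[2])/w[2]
def proj(name,X,ci=None):
    ci=ci or vision.camera_info(name); f=K(ci)
    p=np.array(ci["R"])@np.array(X)+np.array(ci["t"]); s=p[:2]/p[2]; s=s*(1+ci["k1"]*(s@s))
    return s*f+[ci["cx"],ci["cy"]]
def save(name,fn):
    im=vision.get_image(name); cv2.imwrite("pics/"+fn,cv2.cvtColor(im,cv2.COLOR_RGB2BGR)); return im
E
python3 - <<'E'
from h import *
print(sensors.sense(), arm.tip_extent)
a=save("top","top0.png")
cv2.imwrite("pics/top0b.png",cv2.cvtColor(cv2.resize(a,(800,600),interpolation=cv2.INTER_CUBIC),cv2.COLOR_RGB2BGR))
for n in("top","scene","wrist"):print(n,vision.camera_info(n))
E
```

```text
pics
{'t': 0.0, 'joint_pos': array([ 1.09650059e+00,  5.28458208e-01,  1.43390187e+00, -1.50881683e-05,
        1.18138538e+00, -1.78494084e-01]), 'qvel': array([-0.00012772, -0.00075735, -0.00043614,  0.00117475,  0.00047209,
        0.00039059]), 'tau': array([-4.35916099e-04, -4.42352736e+01, -1.78027779e+01, -9.50976641e-05,
        8.36717634e-03, -6.47472433e-06]), 'tcp_pos': array([0.18185785, 0.59726826, 0.25533858]), 'tool_rot': array([-3.38519441e-04,  1.47359275e-01,  9.89082446e-01, -1.02180996e-03]), 'contact_force': array([ 0.82012234,  0.36267343, -0.30824242]), 'wrist_torque': array([ 0.01948054,  0.00285118, -0.02803346]), 'gripper_force': 0.0, 'opening': 0.08540965751711706} 0.025
top {'fov_y': 55.96800466596591, 'cx': 255.67779128380346, 'cy': 194.79364014880983, 'k1': -0.0020773451298548105, 'R': array([[ 0.00525752, -0.99997733, -0.00420714],
       [-0.9773975 , -0.00424954, -0.21136716],
       [ 0.21134449,  0.00522331, -0.97739768]]), 't': array([0.0892269 , 0.51113532, 1.23958908])}
scene {'fov_y': 54.48154222348229, 'cx': 255.63295522660184, 'cy': 192.34590260009202, 'k1': -0.12608089251098192, 'R': array([[ 0.62343355, -0.78175998, -0.01348874],
       [-0.38440111, -0.29143599, -0.8759571 ],
       [ 0.6808571 ,  0.55128613, -0.48220038]]), 't': array([-0.23865341,  0.2679367 ,  0.9869079 ])}
wrist {'fov_y': 71.71807557151008, 'cx': 253.39495984883138, 'cy': 196.46899772196113, 'k1': 0.009673085148422493, 'R': array([[ 0.29107203,  0.95669528, -0.00334973],
       [ 0.90679156, -0.27476945,  0.31973554],
       [ 0.30496908, -0.09610358, -0.9475009 ]]), 't': array([-0.6228507 , -0.04283058,  0.38107599])}
```

View pics/top0b.png

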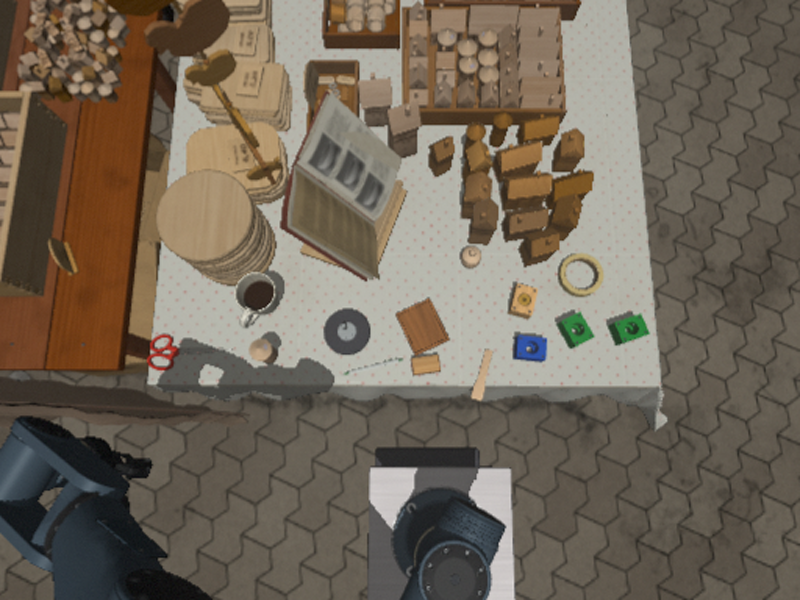

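The top view (800x600) shows the light-wood block at about (523,300), the stand at (347,331) and the tray at (422,326). Blue and green decoys are to the right of the block. I'll enlarge this area.

Run:
```python
from h import *
a=cv2.imread("pics/top0.png")[160:260,195:355]
cv2.imwrite("pics/crop0.png",cv2.resize(a,(800,500),interpolation=cv2.INTER_CUBIC))
```

```text
(no output)
```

View pics/crop0.png

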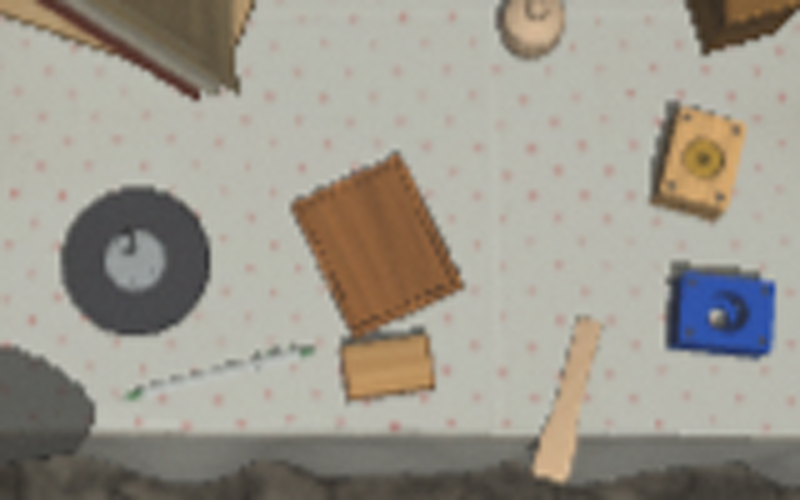

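The crop shows the block's top face with corners near (677,107), (746,122), (722,216) and (658,200), and the brass centre at (704,158). The stand's outline spans x 61..211 and y 186..336. The tray's corners are near (292,205), (398,152), (463,287) and (356,335).

Run:
```python
from h import *
P=lambda x,y,z: ray("top",195+x/5-.4,160+y/5-.4,z)
print("brass",P(704,158,.046))
for n,c,z in(("block",[(677,107),(746,122),(722,216),(658,200)],.046),("tray",[(292,205),(398,152),(463,287),(356,335)],.014),("stand",[(61,261),(211,261),(136,186),(136,336)],.012)):
    X=np.array([P(*p,z) for p in c])[:,:2]; print(n,X.round(4).tolist(),X.mean(0))
    if n!="stand":
        e=np.roll(X,-1,0)-X; print(np.linalg.norm(e,axis=1),np.degrees(np.arctan2(e[:,1],e[:,0])))
s=sensors.sense(); from scipy.spatial.transform import Rotation as R
q=s['tool_rot'];print(R.from_quat(np.roll(q,-1)).as_matrix())
print("wristcam pos",-np.array(vision.camera_info("wrist")["R"]).T@vision.camera_info("wrist")["t"])
```

```text
brass [ 0.52714065 -0.1961506   0.046     ]
block [[0.5651, -0.1781], [0.5541, -0.2277], [0.4845, -0.2073], [0.496, -0.1618]] [ 0.52492277 -0.19373433]
[0.05080192 0.07246292 0.04689499 0.0709292 ] [-102.52505657  163.63703501   75.79202996  -13.27073553]
tray [[0.4976, 0.1017], [0.538, 0.0233], [0.4371, -0.0235], [0.4016, 0.0546]] [0.46859174 0.03900036]
[0.08814402 0.11121469 0.08578654 0.10691234] [ -62.70752845 -155.08478161  114.46730319   26.13947042]
stand [[0.4554, 0.2709], [0.4559, 0.1608], [0.5118, 0.2172], [0.4004, 0.2144]] [0.45585203 0.21584317]
[[-9.56561314e-01  2.91529575e-01 -9.79692562e-04]
 [ 2.91530973e-01  9.56559484e-01 -1.90907298e-03]
 [ 3.80582977e-04 -2.11175608e-03 -9.99997698e-01]]
wristcam pos [0.10391643 0.62073256 0.37267792]
```

Request:
{"op": "send_rows", "data": {"deltas": [{"tx": -0.062,"ty": -0.0475,"jaw": -1},{"tx": -0.062,"ty": -0.0475},{"tx": -0.062,"ty": -0.0475},{"tx": -0.062,"ty": -0.0475},{"tx": -0.062,"ty": -0.0475}]}}

```text
invalid input at $.deltas[0]: expected keys jaw, tx, ty, tz, yaw
```

Request:
{"op": "send_rows", "data": {"deltas": [{"tx": -0.062,"ty": -0.0475},{"tx": -0.062,"ty": -0.0475},{"tx": -0.062,"ty": -0.0475},{"tx": -0.062,"ty": -0.0475},{"tx": -0.062,"ty": -0.0475}]}}

```text
invalid input at $.deltas[0]: expected keys jaw, tx, ty, tz, yaw
```

Request:
{"op": "send_rows", "data": {"deltas": [{"tx": 0},{"tx": 0}]}}

```text
invalid input at $.deltas[0]: expected keys jaw, tx, ty, tz, yaw
```

Run:
```python
from h import *
import json
print(sensors.sense()['tcp_pos'])
ci=vision.camera_info("wrist"); a=save("wrist","w1.png")
json.dump({k:np.array(v).tolist() for k,v in ci.items()},open("w1.json","w"))
b=cv2.resize(a,(800,600),interpolation=cv2.INTER_CUBIC)
cv2.imwrite("pics/w1b.png",cv2.cvtColor(b,cv2.COLOR_RGB2BGR)); print(proj("wrist",[.456,.216,.012],ci)*1.5625)
```

```text
[0.18186747 0.59727283 0.25534977]
[153.03783923 576.97853588]
```

View pics/w1b.png

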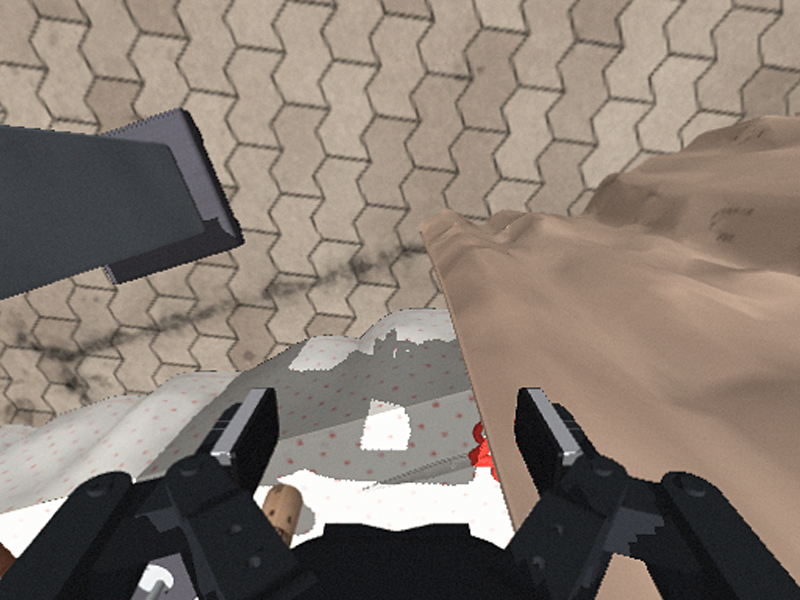

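The rows were refused because every key is needed in each one. This picture is therefore from the start pose: the stand is only partly in view at the bottom left (150,575). I'll send the moves again.

Request:
{"op": "send_rows", "data": {"deltas": [{"jaw": -1,"tx": -0.062,"ty": -0.0475,"tz": 0,"yaw": 0},{"jaw": -1,"tx": -0.062,"ty": -0.0475,"tz": 0,"yaw": 0},{"jaw": -1,"tx": -0.062,"ty": -0.0475,"tz": 0,"yaw": 0},{"jaw": -1,"tx": -0.062,"ty": -0.0475,"tz": 0,"yaw": 0},{"jaw": -1,"tx": -0.062,"ty": -0.0475,"tz": 0,"yaw": 0}]}}

```text
t: 0.72
tcp_pos: [0.3191, 0.4059, 0.256]
tool_rot: [-0.0, 0.147, 0.989, -0.0]
contact_force: [0.5, 0.0, 0.1]
opening: 0.0851
gripper_force: 0.0
```

Request:
{"op": "send_rows", "data": {"deltas": [{"jaw": -1,"tx": -0.062,"ty": -0.0475,"tz": 0,"yaw": 0},{"jaw": -1,"tx": -0.062,"ty": -0.0475,"tz": 0,"yaw": 0},{"jaw": -1,"tx": -0.062,"ty": -0.0475,"tz": 0,"yaw": 0},{"jaw": -1,"tx": -0.062,"ty": -0.0475,"tz": 0,"yaw": 0},{"jaw": -1,"tx": -0.062,"ty": -0.0475,"tz": 0,"yaw": 0}]}}

```text
t: 1.35
tcp_pos: [0.4554, 0.2154, 0.2561]
tool_rot: [-0.0, 0.147, 0.989, -0.0]
contact_force: [0.9, 0.8, -0.3]
opening: 0.0855
gripper_force: 0.0
```

Request:
{"op": "send_rows", "data": {"deltas": [{"jaw": -1,"tx": 0,"ty": 0,"tz": 0,"yaw": 0},{"jaw": -1,"tx": 0,"ty": 0,"tz": 0,"yaw": 0}]}}

```text
t: 1.6
tcp_pos: [0.4543, 0.2168, 0.2559]
tool_rot: [-0.001, 0.148, 0.989, -0.0]
contact_force: [0.2, 0.0, 0.2]
opening: 0.0854
gripper_force: 0.0
```

```bash
cat >> h.py <<'E'
import json
def wshot(fn):
    ci=vision.camera_info("wrist"); a=save("wrist",fn+".png")
    json.dump({k:np.array(v).tolist() for k,v in ci.items()},open(fn+".json","w"))
    b=cv2.resize(a,(800,600),interpolation=cv2.INTER_CUBIC)
    cv2.imwrite("pics/"+fn+"b.png",cv2.cvtColor(b,cv2.COLOR_RGB2BGR)); return ci
E
python3 - <<'E'
from h import *
print(sensors.sense()['tcp_pos'])
ci=wshot("w2"); print(proj("wrist",[.456,.216,.012],ci)*1.5625)
E
```

```text
[0.4542681  0.21679571 0.25593472]
[396.77523016 266.13597869]
```

View pics/w2b.png

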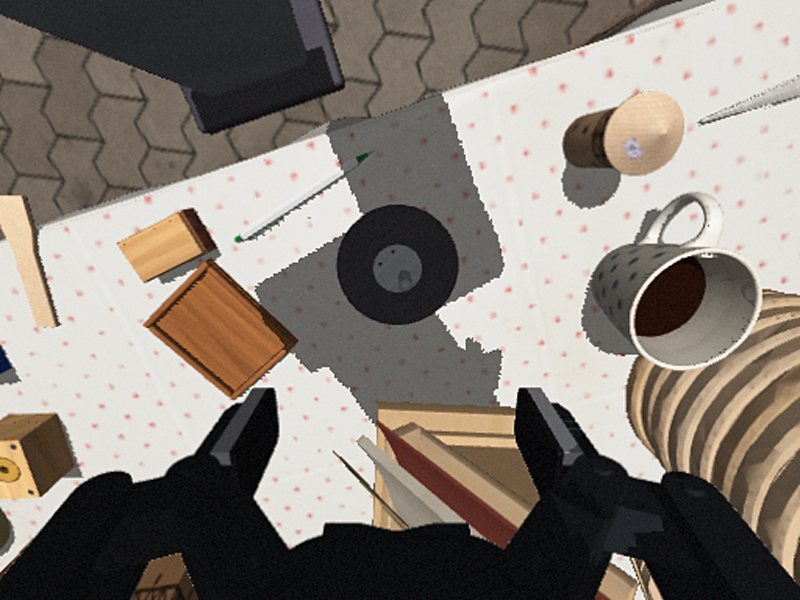

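The stand is centred at (398,265), as predicted. A pin shape shows faintly near (405,280). The tray's corners are (145,325), (208,262), (297,343) and (235,398). I'll crop in on the pin for a starting guess; the final location will still be by feel.

Run:
```python
from h import *
a=cv2.imread("pics/w2.png")[125:215,210:300]
b=cv2.resize(a,(600,600),interpolation=cv2.INTER_CUBIC)
cv2.imwrite("pics/c2.png",cv2.convertScaleAbs(b,alpha=2.2,beta=-20))
```

```text
(no output)
```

View pics/c2.png

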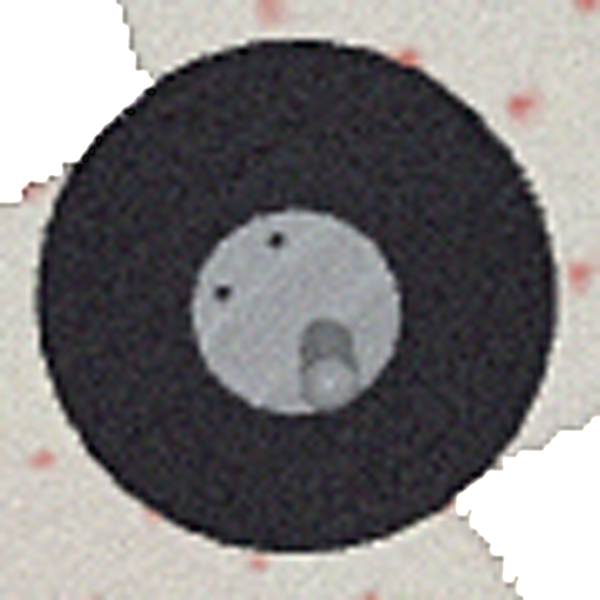

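The crop shows the stand's top centred at (297,311), the pin's nose at about (331,383) and its base at about (326,345).

Run:
```python
from h import *
ci=json.load(open("w2.json"))
P=lambda x,y,z: ray("wrist",210+x/6.667-.42,125+y/6.667-.42,z,ci)
c=P(297,311,.012);c2=P(298,295,.012)
print("disc",c,"outline",c2)
for n,p in(("nose",P(331,383,.043)),("base",P(326,345,.012))): print(n,p,p-c,np.linalg.norm((p-c)[:2]))
Q=lambda u,v,z: ray("wrist",u/1.5625-.2,v/1.5625-.2,z,ci)
X=np.array([Q(*p,.014) for p in[(145,325),(208,262),(297,343),(235,398)]])[:,:2]; e=np.roll(X,-1,0)-X
print("tray",X.mean(0),np.linalg.norm(e,axis=1),np.degrees(np.arctan2(e[:,1],e[:,0])))
print("brass",Q(10,469,.046))
```

```text
disc [0.45730104 0.21588261 0.012     ] outline [0.45410758 0.21707101 0.012     ]
nose [0.46588437 0.22010672 0.043     ] [0.00858334 0.00422411 0.031     ] 0.009566442140286974
base [0.46605415 0.21958319 0.012     ] [0.00875311 0.00370058 0.        ] 0.0095032202990595
tray [0.46952743 0.04121179] [0.08919766 0.10595349 0.08797045 0.1063731 ] [ 114.74763675   26.08001508  -65.00214764 -153.26349325]
brass [ 0.52958192 -0.19024156  0.046     ]
```

Request:
{"op": "send_rows", "data": {"deltas": [{"jaw": -1,"tx": -0.04,"ty": -0.0776,"tz": 0,"yaw": 0},{"jaw": -1,"tx": -0.04,"ty": -0.0776,"tz": 0,"yaw": 0},{"jaw": -1,"tx": -0.04,"ty": -0.0776,"tz": 0,"yaw": 0},{"jaw": -1,"tx": -0.04,"ty": -0.0776,"tz": 0,"yaw": 0},{"jaw": -1,"tx": -0.04,"ty": -0.0776,"tz": 0,"yaw": 0}]}}

```text
t: 2.28
tcp_pos: [0.5016, -0.0408, 0.2564]
tool_rot: [-0.0, 0.146, 0.989, 0.0]
contact_force: [0.0, -0.2, -0.2]
opening: 0.0855
gripper_force: 0.0
```

Request:
{"op": "send_rows", "data": {"deltas": [{"jaw": -1,"tx": -0.04,"ty": -0.0776,"tz": 0,"yaw": 0},{"jaw": -1,"tx": -0.04,"ty": -0.0776,"tz": 0,"yaw": 0},{"jaw": -1,"tx": -0.04,"ty": -0.0776,"tz": 0,"yaw": 0},{"jaw": -1,"tx": 0,"ty": 0,"tz": 0.06,"yaw": 0},{"jaw": -1,"tx": 0,"ty": 0,"tz": 0,"yaw": 0}]}}

```text
t: 2.9
tcp_pos: [0.5282, -0.1934, 0.2178]
tool_rot: [-0.003, 0.147, 0.989, 0.002]
contact_force: [0.3, -0.8, 0.3]
opening: 0.0849
gripper_force: 0.0
```

Run:
```python
from h import *
s=sensors.sense();print(s['tcp_pos'],s['contact_force'],s['qvel'])
ci=wshot("w3"); print(proj("wrist",[.528,-.194,.046],ci)*1.5625)
```

```text
[ 0.52816306 -0.19336413  0.21784491] [ 0.32663106 -0.76079115  0.32969985] [ 0.01627471 -0.04409835 -0.03296797  0.00042337  0.01547245 -0.0001812 ]
[395.67153287 287.39240008]
```

View pics/w3b.png

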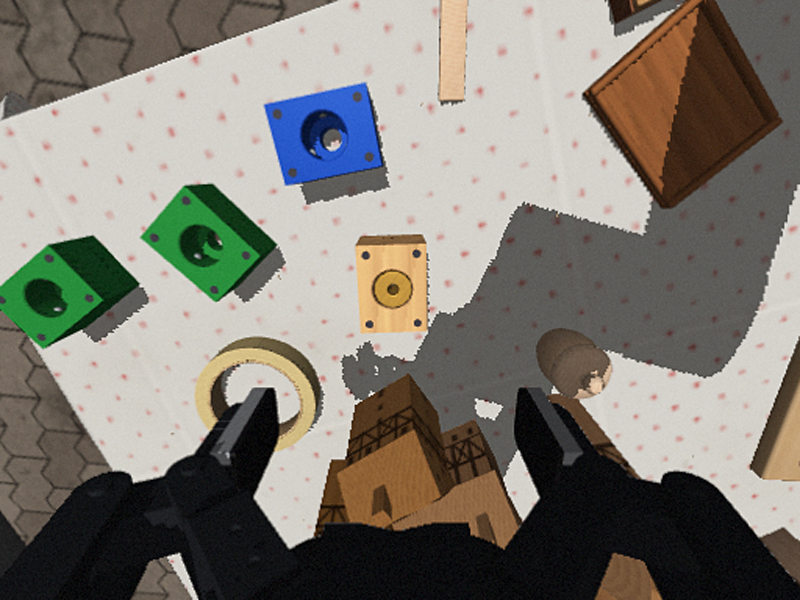

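The block is directly below, with top-face corners (356,244), (427,243), (428,332) and (359,333) and the brass centre at (393,289). The fingers have clearance on all sides.

```bash
cat >> h.py <<'E'
from scipy.spatial.transform import Rotation
def tool(): 
    s=sensors.sense(); return s['tcp_pos'],Rotation.from_quat(np.roll(s['tool_rot'],-1)).as_matrix()
def units(target):
    p,R=tool(); return R.T@(np.array(target)-p)/.6
E
python3 - <<'E'
from h import *
ci=json.load(open("w3.json"))
Q=lambda u,v,z: ray("wrist",u/1.5625-.2,v/1.5625-.2,z,ci)
X=np.array([Q(*p,.046) for p in[(356,244),(427,243),(428,332),(359,333)]])[:,:2]; e=np.roll(X,-1,0)-X
b=Q(393,289,.046); print("block",X.mean(0),b,np.linalg.norm(e,axis=1),np.degrees(np.arctan2(e[:,1],e[:,0])))
p,R=tool(); print(p,np.degrees(np.arctan2(R[1,1],R[0,1])), units([b[0],b[1],.042]))
E
```

```text
block [ 0.52860353 -0.19680297] [ 0.52830298 -0.19635125  0.046     ] [0.04966407 0.06687993 0.05175684 0.06693155] [  73.93173247  -14.89408441 -105.99989412  163.31346654]
[ 0.52916553 -0.19355306  0.21934781] 73.14868949926213 [-0.00115879 -0.0052726   0.29557068]
```

Request:
{"op": "send_rows", "data": {"deltas": [{"jaw": -1,"tx": -0.001,"ty": -0.0053,"tz": 0.08,"yaw": -0.003},{"jaw": -1,"tx": 0,"ty": 0,"tz": 0.08,"yaw": 0},{"jaw": -1,"tx": 0,"ty": 0,"tz": 0.07,"yaw": 0},{"jaw": -1,"tx": 0,"ty": 0,"tz": 0.04,"yaw": 0},{"jaw": -1,"tx": 0,"ty": 0,"tz": 0.025,"yaw": 0}]}}

```text
t: 3.58
tcp_pos: [0.5304, -0.1975, 0.0433]
tool_rot: [0.0, 0.137, 0.991, -0.0]
contact_force: [0.4, 1.0, -0.6]
opening: 0.0853
gripper_force: 0.0
```

Request:
{"op": "send_rows", "data": {"deltas": [{"jaw": -1,"tx": 0,"ty": 0,"tz": 0,"yaw": 0},{"jaw": 1,"tx": 0,"ty": 0,"tz": 0,"yaw": 0},{"jaw": 1,"tx": 0,"ty": 0,"tz": 0,"yaw": 0},{"jaw": 1,"tx": 0,"ty": 0,"tz": 0,"yaw": 0},{"jaw": 1,"tx": 0,"ty": 0,"tz": 0,"yaw": 0}], "squeeze": 50}}

```text
t: 4.2
tcp_pos: [0.5305, -0.199, 0.0448]
tool_rot: [0.001, 0.138, 0.99, -0.0]
contact_force: [0.1, 1.3, 6.7]
opening: 0.0488
gripper_force: 53.9
```

Request:
{"op": "send_rows", "data": {"deltas": [{"jaw": 1,"tx": 0,"ty": 0,"tz": 0,"yaw": 0},{"jaw": 1,"tx": 0,"ty": 0,"tz": 0,"yaw": 0},{"jaw": 1,"tx": 0,"ty": 0,"tz": 0,"yaw": 0}]}}

```text
t: 4.58
tcp_pos: [0.5305, -0.199, 0.0448]
tool_rot: [0.001, 0.138, 0.99, -0.0]
contact_force: [0.1, 1.8, 6.2]
opening: 0.049
gripper_force: 53.9
```

Request:
{"op": "send_rows", "data": {"deltas": [{"jaw": 1,"tx": 0,"ty": 0,"tz": -0.03,"yaw": 0},{"jaw": 1,"tx": 0,"ty": 0,"tz": -0.07,"yaw": 0},{"jaw": 1,"tx": 0,"ty": 0,"tz": -0.07,"yaw": 0},{"jaw": 1,"tx": 0,"ty": 0,"tz": 0,"yaw": 0},{"jaw": 1,"tx": 0,"ty": 0,"tz": 0,"yaw": 0}]}}

```text
t: 5.2
tcp_pos: [0.5288, -0.1983, 0.1451]
tool_rot: [-0.001, 0.138, 0.99, 0.0]
contact_force: [0.1, 0.7, -3.1]
opening: 0.0492
gripper_force: 53.1
```

Request:
{"op": "send_rows", "data": {"deltas": [{"jaw": 1,"tx": 0.02,"ty": 0.045,"tz": 0,"yaw": 0},{"jaw": 1,"tx": 0.036,"ty": 0.08,"tz": 0,"yaw": 0},{"jaw": 1,"tx": 0.036,"ty": 0.08,"tz": 0,"yaw": 0},{"jaw": 1,"tx": 0.036,"ty": 0.08,"tz": 0,"yaw": 0},{"jaw": 1,"tx": 0.036,"ty": 0.08,"tz": 0,"yaw": 0}]}}

```text
t: 5.82
tcp_pos: [0.4932, 0.0405, 0.1437]
tool_rot: [-0.002, 0.138, 0.99, 0.0]
contact_force: [0.4, -0.1, -3.0]
opening: 0.0487
gripper_force: 53.0
```

Request:
{"op": "send_rows", "data": {"deltas": [{"jaw": 1,"tx": 0.036,"ty": 0.08,"tz": 0,"yaw": 0},{"jaw": 1,"tx": 0.036,"ty": 0.08,"tz": 0,"yaw": 0},{"jaw": 1,"tx": 0.036,"ty": 0.08,"tz": 0,"yaw": 0},{"jaw": 1,"tx": 0.018,"ty": 0.04,"tz": 0,"yaw": 0},{"jaw": 1,"tx": 0,"ty": 0,"tz": 0,"yaw": 0}]}}

```text
t: 6.45
tcp_pos: [0.4662, 0.2225, 0.1437]
tool_rot: [-0.002, 0.136, 0.991, -0.001]
contact_force: [1.2, -0.7, -3.9]
opening: 0.0489
gripper_force: 53.1
```

Run:
```python
from h import *
s=sensors.sense();print(s['tcp_pos'],s['contact_force'],s['wrist_torque'],s['opening']); p,R=tool();print(R.round(4)); print(units([.4686,.2193,.096]))
ci=wshot("w4");
```

```text
[0.4662491  0.2225318  0.14370872] [ 1.20814579 -0.71076815 -3.89764337] [-0.01341045  0.01340389  0.0433206 ] 0.048943766903509364
[[-9.629e-01  2.698e-01 -3.700e-03]
 [ 2.698e-01  9.629e-01 -9.000e-04]
 [ 3.400e-03 -1.900e-03 -1.000e+00]]
[-0.0054933  -0.00398205  0.07950403]
```

View pics/w4b.png

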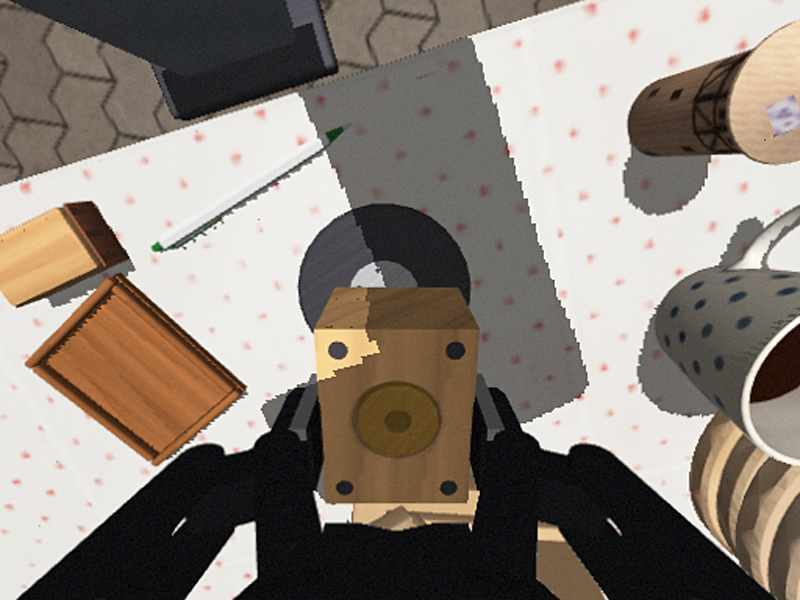

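The block is held square, with the brass centre at (397,420). The pin is hidden behind it and the stand shows below.

Run:
```python
from h import *
ci=json.load(open("w4.json")); p,R=tool()
b=ray("wrist",397/1.5625-.2,420/1.5625-.2,p[2]+.0012,ci); print(b, R.T@(b-p))
off=(b-p); print(units([.466-off[0],.220-off[1],.100]), proj("wrist",p,ci)*1.5625)
```

```text
[0.46258427 0.22312641 0.14509107] [ 0.00444436  0.0005356  -0.0011881 ]
[-0.00710649 -0.00332258  0.07313823] [395.03109485 429.20168213]
```

Request:
{"op": "send_rows", "data": {"deltas": [{"jaw": 1,"tx": -0.0063,"ty": -0.0036,"tz": 0,"yaw": 0},{"jaw": 1,"tx": 0,"ty": 0,"tz": 0.04,"yaw": 0},{"jaw": 1,"tx": 0,"ty": 0,"tz": 0.034,"yaw": 0},{"jaw": 1,"tx": 0,"ty": 0,"tz": 0,"yaw": 0},{"jaw": 1,"tx": 0,"ty": 0,"tz": 0,"yaw": 0}]}}

```text
t: 7.12
tcp_pos: [0.4718, 0.2172, 0.1013]
tool_rot: [0.0, 0.139, 0.99, 0.0]
contact_force: [0.6, 0.2, -3.6]
opening: 0.0492
gripper_force: 53.0
```

Request:
{"op": "send_rows", "data": {"deltas": [{"jaw": 1,"tx": 0,"ty": 0,"tz": 0.003,"yaw": 0},{"jaw": 1,"tx": 0,"ty": 0,"tz": 0.003,"yaw": 0},{"jaw": 1,"tx": 0,"ty": 0,"tz": 0.003,"yaw": 0},{"jaw": 1,"tx": 0,"ty": 0,"tz": 0.002,"yaw": 0},{"jaw": 1,"tx": 0,"ty": 0,"tz": 0,"yaw": 0}]}}

```text
t: 7.75
tcp_pos: [0.471, 0.2181, 0.0942]
tool_rot: [-0.0, 0.138, 0.99, -0.0]
contact_force: [0.3, -0.0, -3.1]
opening: 0.0493
gripper_force: 53.0
```

Request:
{"op": "send_rows", "data": {"deltas": [{"jaw": 1,"tx": 0.0025,"ty": 0,"tz": 0,"yaw": 0},{"jaw": 1,"tx": 0,"ty": 0,"tz": 0.0025,"yaw": 0},{"jaw": 1,"tx": 0,"ty": 0,"tz": 0.0025,"yaw": 0},{"jaw": 1,"tx": 0,"ty": 0,"tz": 0,"yaw": 0}]}}

```text
t: 8.25
tcp_pos: [0.4696, 0.2184, 0.0912]
tool_rot: [-0.0, 0.138, 0.99, -0.0]
contact_force: [0.3, 0.0, -2.7]
opening: 0.0489
gripper_force: 53.0
```

Request:
{"op": "send_rows", "data": {"deltas": [{"jaw": 1,"tx": 0,"ty": 0,"tz": 0.0025,"yaw": 0},{"jaw": 1,"tx": 0,"ty": 0,"tz": 0.0025,"yaw": 0},{"jaw": 1,"tx": 0,"ty": 0,"tz": 0,"yaw": 0}]}}

```text
t: 8.62
tcp_pos: [0.4696, 0.2184, 0.0882]
tool_rot: [-0.0, 0.138, 0.99, -0.0]
contact_force: [0.3, 0.2, -3.1]
opening: 0.049
gripper_force: 53.0
```

The underside is now below the nose's height and there is no contact, so the pin is in the hole. I'll go on down carefully.

Request:
{"op": "send_rows", "data": {"deltas": [{"jaw": 1,"tx": 0,"ty": 0,"tz": 0.004,"yaw": 0},{"jaw": 1,"tx": 0,"ty": 0,"tz": 0.004,"yaw": 0},{"jaw": 1,"tx": 0,"ty": 0,"tz": 0.004,"yaw": 0},{"jaw": 1,"tx": 0,"ty": 0,"tz": 0.003,"yaw": 0},{"jaw": 1,"tx": 0,"ty": 0,"tz": 0,"yaw": 0}]}}

```text
t: 9.25
tcp_pos: [0.4696, 0.2184, 0.0791]
tool_rot: [-0.0, 0.138, 0.99, -0.0]
contact_force: [0.2, 0.4, -2.5]
opening: 0.0492
gripper_force: 53.0
```

Request:
{"op": "send_rows", "data": {"deltas": [{"jaw": 1,"tx": 0,"ty": 0,"tz": 0.003,"yaw": 0},{"jaw": 1,"tx": 0,"ty": 0,"tz": 0.003,"yaw": 0},{"jaw": 1,"tx": 0,"ty": 0,"tz": 0.003,"yaw": 0},{"jaw": 1,"tx": 0,"ty": 0,"tz": 0,"yaw": 0}]}}

```text
t: 9.75
tcp_pos: [0.4697, 0.2184, 0.0738]
tool_rot: [-0.0, 0.138, 0.99, -0.0]
contact_force: [0.5, 0.1, -2.6]
opening: 0.0494
gripper_force: 53.2
```

Request:
{"op": "send_rows", "data": {"deltas": [{"jaw": 1,"tx": 0,"ty": 0,"tz": 0.003,"yaw": 0},{"jaw": 1,"tx": 0,"ty": 0,"tz": 0.003,"yaw": 0},{"jaw": 1,"tx": 0,"ty": 0,"tz": 0,"yaw": 0}]}}

```text
t: 10.12
tcp_pos: [0.4699, 0.2186, 0.0704]
tool_rot: [0.0, 0.138, 0.99, 0.0]
contact_force: [-0.1, 0.5, 1.4]
opening: 0.0488
gripper_force: 53.7
```

Request:
{"op": "send_rows", "data": {"deltas": [{"jaw": 1,"tx": 0,"ty": 0,"tz": 0.003,"yaw": 0},{"jaw": 1,"tx": 0,"ty": 0,"tz": 0.003,"yaw": 0},{"jaw": 1,"tx": 0,"ty": 0,"tz": 0.003,"yaw": 0},{"jaw": 1,"tx": 0,"ty": 0,"tz": 0,"yaw": 0}]}}

```text
t: 10.62
tcp_pos: [0.4697, 0.2184, 0.0646]
tool_rot: [-0.0, 0.138, 0.99, 0.0]
contact_force: [-0.2, 1.8, 0.4]
opening: 0.0489
gripper_force: 53.8
```

Contact is about 4 N over the free-air reading, so the bushing is being pushed. I'll continue toward home, which should be near TCP z = 0.0568.

Request:
{"op": "send_rows", "data": {"deltas": [{"jaw": 1,"tx": 0,"ty": 0,"tz": 0.003,"yaw": 0},{"jaw": 1,"tx": 0,"ty": 0,"tz": 0.003,"yaw": 0},{"jaw": 1,"tx": 0,"ty": 0,"tz": 0.003,"yaw": 0},{"jaw": 1,"tx": 0,"ty": 0,"tz": 0,"yaw": 0}]}}

```text
t: 11.12
tcp_pos: [0.4695, 0.2184, 0.059]
tool_rot: [-0.0, 0.138, 0.99, -0.0]
contact_force: [0.7, 1.8, -2.3]
opening: 0.0494
gripper_force: 53.5
```

Request:
{"op": "send_rows", "data": {"deltas": [{"jaw": 1,"tx": 0,"ty": 0,"tz": 0.002,"yaw": 0},{"jaw": 1,"tx": 0,"ty": 0,"tz": 0,"yaw": 0}]}}

```text
t: 11.38
tcp_pos: [0.4694, 0.2184, 0.058]
tool_rot: [-0.0, 0.138, 0.99, -0.0]
contact_force: [-0.0, 1.5, -1.2]
opening: 0.049
gripper_force: 53.5
```

Request:
{"op": "send_rows", "data": {"deltas": [{"jaw": 1,"tx": 0,"ty": 0,"tz": 0.002,"yaw": 0},{"jaw": 1,"tx": 0,"ty": 0,"tz": 0,"yaw": 0}]}}

```text
t: 11.62
tcp_pos: [0.4694, 0.2184, 0.057]
tool_rot: [-0.0, 0.138, 0.99, -0.0]
contact_force: [-1.5, 0.8, -1.6]
opening: 0.0491
gripper_force: 53.6
```

Request:
{"op": "send_rows", "data": {"deltas": [{"jaw": 1,"tx": 0,"ty": 0,"tz": 0.002,"yaw": 0},{"jaw": 1,"tx": 0,"ty": 0,"tz": 0,"yaw": 0}]}}

```text
t: 11.88
tcp_pos: [0.4694, 0.2184, 0.0569]
tool_rot: [-0.0, 0.138, 0.99, -0.0]
contact_force: [-1.7, 0.3, 8.2]
opening: 0.0491
gripper_force: 54.6
```

Request:
{"op": "send_rows", "data": {"deltas": [{"jaw": 1,"tx": 0,"ty": 0,"tz": 0.001,"yaw": 0},{"jaw": 1,"tx": 0,"ty": 0,"tz": 0,"yaw": 0}]}}

```text
t: 12.12
tcp_pos: [0.4695, 0.2184, 0.0569]
tool_rot: [0.0, 0.138, 0.99, -0.0]
contact_force: [-4.1, 0.6, 12.9]
opening: 0.0492
gripper_force: 55.2
```

The block stopped at z = 0.0569 as predicted, with about 16 N of press, so it is home. I'll relax the press, release, lift and look.

Request:
{"op": "send_rows", "data": {"deltas": [{"jaw": 1,"tx": 0,"ty": 0,"tz": -0.0025,"yaw": 0},{"jaw": -1,"tx": 0,"ty": 0,"tz": 0,"yaw": 0},{"jaw": -1,"tx": 0,"ty": 0,"tz": 0,"yaw": 0},{"jaw": -1,"tx": 0,"ty": 0,"tz": 0,"yaw": 0},{"jaw": -1,"tx": 0,"ty": 0,"tz": 0,"yaw": 0}]}}

```text
t: 12.75
tcp_pos: [0.4698, 0.2183, 0.0567]
tool_rot: [-0.0, 0.138, 0.99, -0.0]
contact_force: [-0.1, 0.2, 0.6]
opening: 0.0854
gripper_force: 0.0
```

Request:
{"op": "send_rows", "data": {"deltas": [{"jaw": -1,"tx": 0,"ty": 0,"tz": -0.02,"yaw": 0},{"jaw": -1,"tx": 0,"ty": 0,"tz": -0.06,"yaw": 0},{"jaw": -1,"tx": 0,"ty": 0,"tz": -0.06,"yaw": 0},{"jaw": -1,"tx": 0,"ty": 0,"tz": 0,"yaw": 0},{"jaw": -1,"tx": 0,"ty": 0,"tz": 0,"yaw": 0}]}}

```text
t: 13.38
tcp_pos: [0.4694, 0.2184, 0.1411]
tool_rot: [0.0, 0.138, 0.99, 0.0]
contact_force: [-0.5, -0.9, -0.2]
opening: 0.0853
gripper_force: 0.0
```

Run:
```python
from h import *
print(tool()[0]); wshot("w5")
```

```text
[0.46939914 0.21835812 0.1410707 ]
```

View pics/w5b.png

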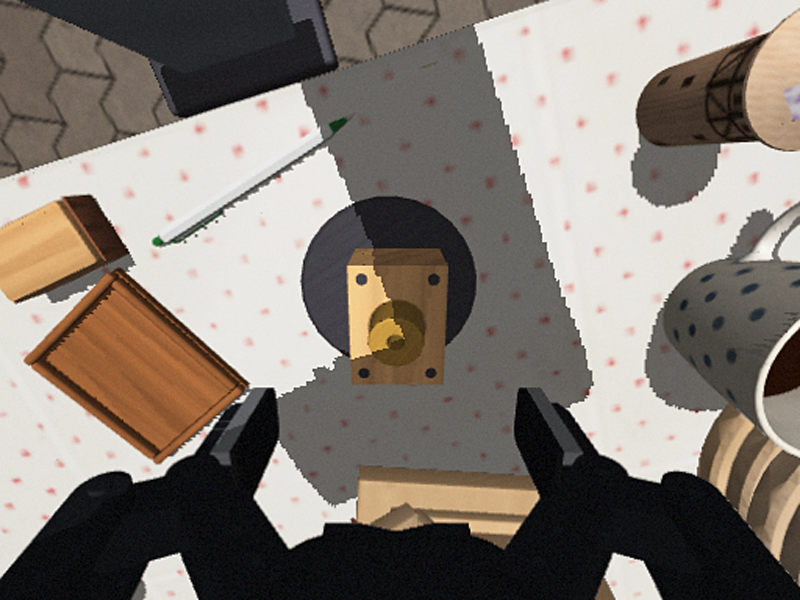

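The block sits flat on the stand with the bushing proud, its top centre at about (395,341). The tray's outer corners are near (120,272), (248,385), (160,462) and (27,362).

Run:
```python
from h import *
ci=json.load(open("w5.json")); p,R=tool()
Q=lambda u,v,z: ray("wrist",u/1.5625-.2,v/1.5625-.2,z,ci)
b=Q(395,341,.076); print(b,R.T@(b-p)/.6)
X=np.array([Q(*q,.014) for q in[(120,272),(248,385),(160,462),(27,362)]])[:,:2]; print(X.mean(0))
print(np.linalg.norm(np.roll(X,-1,0)-X,axis=1))
```

```text
[0.4662712  0.21787284 0.076     ] [ 0.00417846 -0.00186046  0.10742948]
[0.46903378 0.04343936]
[0.10259368 0.09231304 0.10585892 0.09372713]
```

Request:
{"op": "send_rows", "data": {"deltas": [{"jaw": -1,"tx": 0.005,"ty": 0,"tz": 0.03,"yaw": 0},{"jaw": -1,"tx": 0,"ty": 0,"tz": 0.04,"yaw": 0},{"jaw": -1,"tx": 0,"ty": 0,"tz": 0.02,"yaw": 0},{"jaw": -1,"tx": 0,"ty": 0,"tz": 0,"yaw": 0},{"jaw": -1,"tx": 0,"ty": 0,"tz": 0,"yaw": 0}]}}

```text
t: 14.05
tcp_pos: [0.4671, 0.2193, 0.087]
tool_rot: [0.0, 0.138, 0.99, 0.0]
contact_force: [-0.8, -1.0, 0.2]
opening: 0.0852
gripper_force: 0.0
```

Request:
{"op": "send_rows", "data": {"deltas": [{"jaw": 1,"tx": 0,"ty": 0,"tz": 0,"yaw": 0},{"jaw": 1,"tx": 0,"ty": 0,"tz": 0,"yaw": 0},{"jaw": 1,"tx": 0,"ty": 0,"tz": 0,"yaw": 0},{"jaw": 1,"tx": 0,"ty": 0,"tz": 0,"yaw": 0},{"jaw": 1,"tx": 0,"ty": 0,"tz": 0,"yaw": 0}], "squeeze": 35}}

```text
t: 14.68
tcp_pos: [0.467, 0.2193, 0.0871]
tool_rot: [0.0, 0.138, 0.99, 0.0]
contact_force: [1.1, -0.2, 2.5]
opening: 0.0254
gripper_force: 36.1
```

Request:
{"op": "send_rows", "data": {"deltas": [{"jaw": 1,"tx": 0,"ty": 0,"tz": 0,"yaw": 0},{"jaw": 1,"tx": 0,"ty": 0,"tz": 0,"yaw": 0}]}}

```text
t: 14.92
tcp_pos: [0.467, 0.2193, 0.087]
tool_rot: [0.0, 0.138, 0.99, 0.0]
contact_force: [0.5, 0.1, 3.1]
opening: 0.0256
gripper_force: 36.2
```

Request:
{"op": "send_rows", "data": {"deltas": [{"jaw": 1,"tx": 0,"ty": 0,"tz": -0.005,"yaw": 0},{"jaw": 1,"tx": 0,"ty": 0,"tz": -0.005,"yaw": 0},{"jaw": 1,"tx": 0,"ty": 0,"tz": -0.005,"yaw": 0},{"jaw": 1,"tx": 0,"ty": 0,"tz": 0,"yaw": 0}]}}

```text
t: 15.42
tcp_pos: [0.4668, 0.2192, 0.096]
tool_rot: [0.0, 0.138, 0.99, -0.0]
contact_force: [-0.5, -0.4, -0.5]
opening: 0.0254
gripper_force: 35.8
```

Request:
{"op": "send_rows", "data": {"deltas": [{"jaw": 1,"tx": 0,"ty": 0,"tz": -0.01,"yaw": 0},{"jaw": 1,"tx": 0,"ty": 0,"tz": -0.03,"yaw": 0},{"jaw": 1,"tx": 0,"ty": 0,"tz": -0.04,"yaw": 0},{"jaw": 1,"tx": 0,"ty": 0,"tz": 0,"yaw": 0},{"jaw": 1,"tx": 0,"ty": 0,"tz": 0,"yaw": 0}]}}

```text
t: 16.05
tcp_pos: [0.4663, 0.2192, 0.1434]
tool_rot: [-0.0, 0.138, 0.99, -0.0]
contact_force: [0.2, -0.4, -1.0]
opening: 0.0257
gripper_force: 35.8
```

Run:
```python
from h import *
s=sensors.sense();print(tool()[0],s['contact_force'],s['opening']); wshot("w6")
```

```text
[0.46629703 0.21916303 0.14344999] [ 0.19964417 -0.389162   -1.0132174 ] 0.02569611916786145
```

View pics/w6b.png

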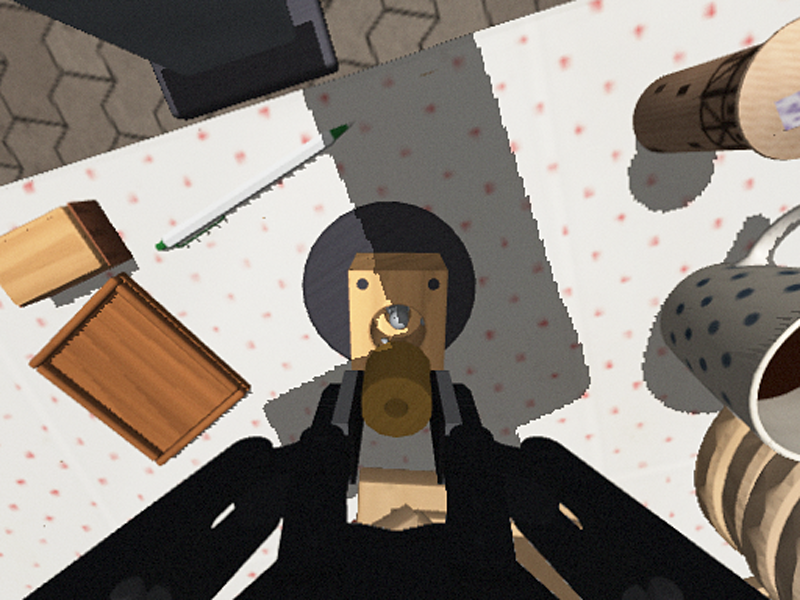

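The bushing is held upright, with its top at (397,405), and the block stayed on the stand. Next is the tray, centred at about (0.469, 0.041).

Request:
{"op": "send_rows", "data": {"deltas": [{"jaw": 1,"tx": -0.01,"ty": -0.035,"tz": 0,"yaw": 0},{"jaw": 1,"tx": -0.021,"ty": -0.071,"tz": 0,"yaw": 0},{"jaw": 1,"tx": -0.021,"ty": -0.071,"tz": 0,"yaw": 0},{"jaw": 1,"tx": -0.021,"ty": -0.071,"tz": 0,"yaw": 0},{"jaw": 1,"tx": -0.011,"ty": -0.0365,"tz": 0,"yaw": 0}]}}

```text
t: 16.73
tcp_pos: [0.4681, 0.0394, 0.1429]
tool_rot: [-0.001, 0.139, 0.99, -0.0]
contact_force: [-0.2, -0.2, -1.2]
opening: 0.0255
gripper_force: 35.8
```

Request:
{"op": "send_rows", "data": {"deltas": [{"jaw": 1,"tx": 0,"ty": 0,"tz": 0.05,"yaw": 0},{"jaw": 1,"tx": 0,"ty": 0,"tz": 0.06,"yaw": 0},{"jaw": 1,"tx": 0,"ty": 0,"tz": 0.03,"yaw": 0},{"jaw": 1,"tx": 0,"ty": 0,"tz": 0,"yaw": 0},{"jaw": 1,"tx": 0,"ty": 0,"tz": 0,"yaw": 0}]}}

```text
t: 17.35
tcp_pos: [0.4686, 0.0413, 0.0598]
tool_rot: [-0.0, 0.138, 0.99, 0.0]
contact_force: [0.2, 0.3, -0.3]
opening: 0.0253
gripper_force: 35.7
```

Request:
{"op": "send_rows", "data": {"deltas": [{"jaw": 1,"tx": 0,"ty": 0,"tz": 0.005,"yaw": 0},{"jaw": 1,"tx": 0,"ty": 0,"tz": 0.005,"yaw": 0},{"jaw": 1,"tx": 0,"ty": 0,"tz": 0.005,"yaw": 0},{"jaw": 1,"tx": 0,"ty": 0,"tz": 0,"yaw": 0}]}}

```text
t: 17.85
tcp_pos: [0.4685, 0.0413, 0.0507]
tool_rot: [-0.0, 0.138, 0.99, -0.0]
contact_force: [0.4, -0.1, -1.5]
opening: 0.0256
gripper_force: 35.7
```

Request:
{"op": "send_rows", "data": {"deltas": [{"jaw": 1,"tx": 0,"ty": 0,"tz": 0.003,"yaw": 0},{"jaw": 1,"tx": 0,"ty": 0,"tz": 0.003,"yaw": 0},{"jaw": 1,"tx": 0,"ty": 0,"tz": 0.002,"yaw": 0},{"jaw": 1,"tx": 0,"ty": 0,"tz": 0,"yaw": 0}]}}

```text
t: 18.35
tcp_pos: [0.4682, 0.0415, 0.0482]
tool_rot: [0.0, 0.138, 0.99, -0.0]
contact_force: [-3.2, 1.1, 21.8]
opening: 0.0258
gripper_force: 38.2
```

Request:
{"op": "send_rows", "data": {"deltas": [{"jaw": 1,"tx": 0,"ty": 0,"tz": 0.001,"yaw": 0},{"jaw": 1,"tx": 0,"ty": 0,"tz": 0,"yaw": 0}]}}

```text
t: 18.6
tcp_pos: [0.4681, 0.0415, 0.0481]
tool_rot: [0.0, 0.138, 0.99, -0.0]
contact_force: [-4.5, 1.2, 26.9]
opening: 0.0253
gripper_force: 38.7
```

The bushing is down on the tray floor with 27 N. I'll relieve that, then release.

Request:
{"op": "send_rows", "data": {"deltas": [{"jaw": 1,"tx": 0,"ty": 0,"tz": -0.0045,"yaw": 0},{"jaw": 1,"tx": 0,"ty": 0,"tz": 0,"yaw": 0},{"jaw": 1,"tx": 0,"ty": 0,"tz": 0,"yaw": 0}]}}

```text
t: 18.98
tcp_pos: [0.4688, 0.0413, 0.0485]
tool_rot: [0.0, 0.138, 0.99, 0.0]
contact_force: [-1.1, 0.2, 8.4]
opening: 0.0258
gripper_force: 36.8
```

Request:
{"op": "send_rows", "data": {"deltas": [{"jaw": 0,"tx": 0,"ty": 0,"tz": 0,"yaw": 0},{"jaw": 0,"tx": 0,"ty": 0,"tz": 0,"yaw": 0},{"jaw": -0.3,"tx": 0,"ty": 0,"tz": 0,"yaw": 0},{"jaw": -0.3,"tx": 0,"ty": 0,"tz": 0,"yaw": 0}]}}

```text
t: 19.48
tcp_pos: [0.4685, 0.0413, 0.0479]
tool_rot: [-0.0, 0.138, 0.99, -0.0]
contact_force: [-0.5, 0.4, 0.5]
opening: 0.0556
gripper_force: 0.0
```

Request:
{"op": "send_rows", "data": {"deltas": [{"jaw": -0.3,"tx": 0,"ty": 0,"tz": -0.015,"yaw": 0},{"jaw": -0.3,"tx": 0,"ty": 0,"tz": -0.06,"yaw": 0},{"jaw": -0.3,"tx": 0,"ty": 0,"tz": -0.08,"yaw": 0},{"jaw": -0.3,"tx": 0,"ty": 0,"tz": -0.08,"yaw": 0},{"jaw": -0.3,"tx": 0,"ty": 0,"tz": 0,"yaw": 0}]}}

```text
t: 20.1
tcp_pos: [0.4709, 0.041, 0.193]
tool_rot: [0.005, 0.138, 0.99, -0.0]
contact_force: [0.6, 0.2, 0.3]
opening: 0.0552
gripper_force: 0.0
```

Run:
```python
from h import *
s=sensors.sense();print(tool()[0],s['contact_force'],s['opening']); wshot("w7")
```

```text
[0.47087647 0.04104171 0.19297336] [0.64544327 0.15394205 0.29596554] 0.05524223393676072
```

View pics/w7b.png

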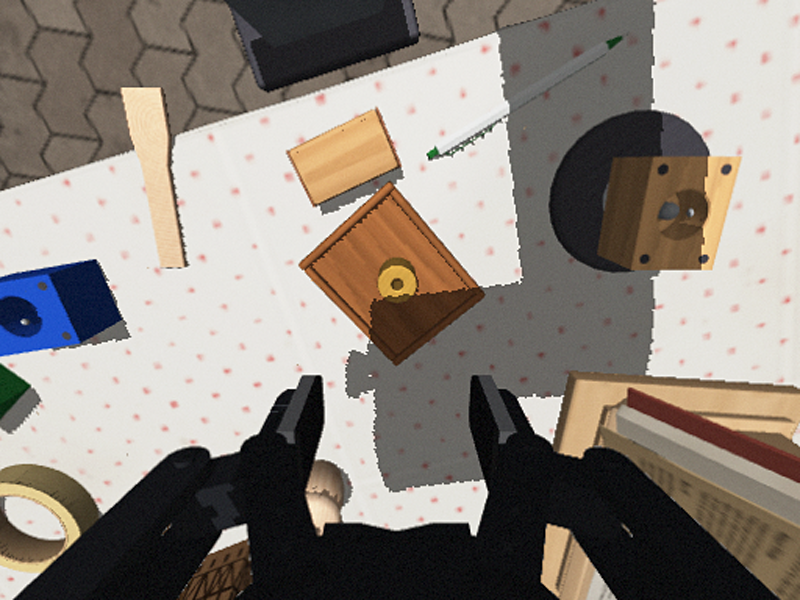

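The bushing stands upright in the tray at (397,285). The block is home on the stand at (670,212), and nothing else has moved.

Request:
{"op": "send_rows", "data": {"deltas": [{"jaw": -0.3,"tx": 0,"ty": 0,"tz": 0,"yaw": 0},{"jaw": -0.3,"tx": 0,"ty": 0,"tz": 0,"yaw": 0}]}}

```text
t: 20.4
tcp_pos: [0.4676, 0.0414, 0.1878]
tool_rot: [-0.002, 0.138, 0.99, 0.0]
contact_force: [-0.2, 0.3, -0.7]
opening: 0.0552
gripper_force: 0.0
```

```bash
python3 -c "from bench import job; print(job.finish_job())"
```

```text
the job is handed in; nothing more can be done
None
```

The job is handed in at about 20 s: the block sits home on the stand, pressed with about 16 N, the bushing stands upright in the tray (set down with a brief 27 N), and nothing else in view moved; the pin's position came first from a wrist picture, then the block went down over it by feel.

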